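# Find the rocking tile and bed it down

### The arm

A 6-joint arm with a two-finger parallel gripper is mounted at the origin on the work surface. World frame = base frame: x ahead of the robot, y to its left, z up, the work surface at z = 0. Lengths are in m, angles in rad, forces in N, time in s.
With the tool pointing down it reaches from about 0.375 to 0.9 m from the base axis. Payload 3.1 kg.
Tool frame: the origin (TCP) lies at the centre of the arm's flange, where the gripper is bolted on; the fingertips stand robot.tip_extent ahead of it and the grasp point (between the pads) lies 164 mm ahead of it (robot.tip_extent is the distance from the TCP to the fingertips, in m); z points along the fingers, y is the line along which they close (so a half turn about z gives the same grasp; the last joint's range is limited). The gripper opens to 87 mm and grips with 3 to 60 N. Pads are 19 mm wide; open, the fingers measure 117 mm over their backs; the gripper's body (75 mm by 190 mm) begins 51 mm behind the grasp point.
Start: joints at [0.922, 0.527, 1.433, -0, 1.181, -0.178], TCP at [0.283, 0.557, 0.405] pointing down, gripper open.
Joint ranges: [-3.08, 3.08], [-0.75, 2.2], [0.22, 2.44], [-1.43, 4.57], [0, 2.65], [-2.85, 2.85]. Speed limits (rad/s): [2.79, 2.79, 3.14, 3.14, 3.14, 3.14].

### API

Orientations are given as a unit quaternion [x, y, z, w].
In Python, from rig import get_obs, camera, hand_in, cut_out, robot gives the robot as it stands.
- The arm moves only by the tool step_arm, never from a script. Its argument "rows" is a list of rows, each a list of 6 numbers: the shift along the world's x, y, z in m, then the turn, a rotation vector about the world's x, y, z in degrees. A call has 1 to 12 rows; each row shifts and turns the commanded pose from where the row before left it; what a row does not reach is not made up. A row lasts 1/8 s, in which the tool goes at most 62.5 mm and 10.7 degrees, less where a joint would pass 70% of its speed; a pose out of reach is approached as far as the arm can. A call is refused whole if a number of a shift passes 0.0625 or a number of a turn 10.7, either way. A call with a gripper value outside its range is refused whole. "jaw" is the finger opening in m, from 0 to 0.087, set as the call begins (left out, the last holds). The fingers move at their own pace and stop on an object; "squeeze" is the grip in N (left out, the last holds). Time passes only in rows, so rows that do not move let the fingers close. It gives the time, the measured TCP pose, the force, the opening and the grip force at its end, in the units of the state.
- get_obs(): the state, without advancing time (a new reading comes with each control period).
- camera(name): name is "scene" or "side" or "wrist"; returns a dict with "pixels" (384x512x3 uint8, blue, green, red), "depth" (384x512 float32, m along the optical axis (not along the pixel's ray), 0 where there is no reading), "fov_y" (degrees; the focal length in pixels is half the picture's height over the tangent of half this angle, whatever the lens; pixels are square), "cx", "cy" (the principal point, pixels), "extrinsics" (4x4, takes a point from camera to world coordinates); the wrist camera has in their place "mount" (4x4, takes a point from camera to tool coordinates, whose origin is the TCP and whose axes are the flange's). Camera axes: x right, y up, looking along -z (the intrinsics and any distortion apply to the point x, -y, -z); pixel columns grow to the right and rows downward; lengths in m; the calibration is good to about 2 mm. A picture is of the moment at which its call begins: read the wrist's pose just before it.
- hand_in(): hands the job in; it is judged then, once.
Trained networks look in the newest picture that a camera, given by its name, has taken for a name from the list of things; names that differ only in an ending like _2 or _b are one class to them, and where a whole thing is asked for, a point or a joint stands for the part that bears it (a point fixed in the world has none). Each returns a list of dicts, best first, with "confidence" (0 to 1); they miss things now and then, are a little off and sometimes report something else, mostly with a low value. They report only what shows in the picture. A call takes as long as a camera call.
- cut_out(label, camera): "region" (384x512 bool, what is visible of it) and "extent" ([centre column, centre row, width, height] in pixels, round what is visible of it).
The state is a dict: "time": time; "q": joint angles; "joint_velocities": joint speeds; "joint_torque": joint torques, N m; "position": TCP position; "tool_rot": TCP orientation; "ft_force": force on the tool from outside, world axes, zero at the start; "moment": the same for the moment, N m; "grip_width": finger opening in m; "grip_force": force on a finger pad.
Only numpy, scipy, OpenCV 4.12 (cv2) and the standard library are available. Lean on these libraries where they do the work, as an engineer would, in place of code of your own. Each camera call takes 0.05 s, during which the arm holds its last target. There are 200 camera calls.

### The job

One of the six brown tiles on the sample board is not properly bedded and rocks: feel for it by pressing the tiles with closed fingertips near the edge of a tile (the edge towards or away from the robot) until one tips. Then press that tile down at its middle until it is fully home and level, and take the hand away. Do not lift anything, and leave the jar, the nozzle and the scraper alone.

Things in the scene. Friction and masses are not known exactly. Their poses are not given: they have to be found in the camera images.
- board: Sample board fixed on the table: grey, 186 x 269 mm (x by y), face 20 mm up, aluminium edge trim 28 mm up (below the tile tops). Origin: centre of the underside; z up, y along the long side. It carries six identical brown tiles, 78 x 78 x 10 mm, 5 mm apart (83 mm pitch), square to the board, in 2 rows of 3, all bedded unevenly, so height does not tell the loose one.
- place1 (a point): Centre of tile place 1 (robot-side row, left (+y) at zero board yaw), on the board's upper face, under the tile; axes as the board's. The tile's flat top lies 10 to 17 mm above this point. Which place has the loose tile changes from run to run.
- place2 (a point): Centre of tile place 2 (robot-side row, middle at zero board yaw), on the board's upper face, under the tile; axes as the board's. The tile's flat top lies 10 to 17 mm above this point. Which place has the loose tile changes from run to run.
- place3 (a point): Centre of tile place 3 (robot-side row, right (-y) at zero board yaw), on the board's upper face, under the tile; axes as the board's. The tile's flat top lies 10 to 17 mm above this point. Which place has the loose tile changes from run to run.
- place4 (a point): Centre of tile place 4 (far row, left (+y) at zero board yaw), on the board's upper face, under the tile; axes as the board's. The tile's flat top lies 10 to 17 mm above this point. Which place has the loose tile changes from run to run.
- place5 (a point): Centre of tile place 5 (far row, middle at zero board yaw), on the board's upper face, under the tile; axes as the board's. The tile's flat top lies 10 to 17 mm above this point. Which place has the loose tile changes from run to run.
- place6 (a point): Centre of tile place 6 (far row, right (-y) at zero board yaw), on the board's upper face, under the tile; axes as the board's. The tile's flat top lies 10 to 17 mm above this point. Which place has the loose tile changes from run to run.
- rock (a joint): Tilt (rad) of the loose tile, wherever it is, about its middle line along board y; positive = its board +x edge is down. Starts near 0. About 2 N pressed 28 mm from the middle towards board +x or -x tips it to about 0.1 (that edge sinks 4 to 5 mm to the bed), and it stays as left. Once home it cannot rock. The other five tiles are rigid.
- seat (a joint): How far (m) the loose tile's middle is pressed down: 0 to 0.001 at the start, 0.005 = fully home on its bed. It rides on a stiff mortar dab: a push of about 9 N or more at its middle sinks it, a tipped tile levels as it sinks, and it stays where left. Light pressing near an edge only tips it. Negative = pulled up.
- tub: White plastic jar with a blue cap, standing, 60 mm diameter, 65 mm tall; origin at the centre of its foot. Bystander, loose, beside the board.
- nozzle: Grey plastic cartridge nozzle standing on its wide end: cone 38 mm wide at the foot, 95 mm tall; origin at the centre of its foot. Bystander, loose, beside the board.
- scraper: Red-handled scraper (flat spatula) 200 mm long, lying on the table beyond the board; origin on its underside near the middle, x along it. Bystander, loose.

How it is judged:
By the outcome, as a careful person would: the job done as asked, in the order asked, and still so for the second after the job is handed in, with the robot touching nothing.
It also fails if it takes over 51 s, if anything falls off the work surface, if the arm or the gripper's body presses on something with over 40 N, if the wrist force passes 120 N, or if a joint passes its speed limit or range.

## Working session

There is one attempt and no reset: what is moved stays moved. The work goes in short steps, Python scripts to look and compute and a tool call to move; the robot and the scene stay as the last step left them, time stands still between calls to the robot, and variables do not carry over. Pictures are saved under pics/ and viewed, at most 10 in all, crops included, and the job is handed in when it is done.

Besides the shell and the picture viewer there is one more tool, called after "Emit:" as name(argument=value, ...), one argument or row to a line, values as JSON. step_arm: Moves the arm, as the interface text tells. Its arguments: {"type":"object","properties":{"rows":{"type":"array"},"jaw":{"type":"number"},"squeeze":{"type":"number"}},"required":["rows"]}

```bash
mkdir -p pics; cat > h.py <<'E'
import numpy as np,cv2
from rig import get_obs,camera,hand_in,cut_out,robot
from scipy.spatial.transform import Rotation as R
def cloud(c,o=None):
    d=c["depth"];h,w=d.shape;f=h/2/np.tan(np.radians(c["fov_y"]/2))
    u,v=np.meshgrid(np.arange(w),np.arange(h))
    P=np.stack([(u-c["cx"])/f*d,-(v-c["cy"])/f*d,-d],-1)
    if "extrinsics" in c: T=np.array(c["extrinsics"])
    else:
        W=np.eye(4);W[:3,:3]=R.from_quat(o["tool_rot"]).as_matrix();W[:3,3]=o["position"];T=W@np.array(c["mount"])
    return P@T[:3,:3].T+T[:3,3]
E
python3 - <<'E'
from h import *
o=get_obs();print(o["time"],o["position"],o["tool_rot"],o["ft_force"],robot.tip_extent)
ims=[]
for n in ["scene","side"]:
    c=camera(n);ims.append(c["pixels"]);P=cloud(c);print(n,[k for k in c],c.get("distortion"))
    np.save(n+".npy",P)
    for l in ["board","tub","nozzle","scraper"]:
        for r in cut_out(l,n)[:2]:
            m=r["region"]&(c["depth"]>0)
            if m.sum(): print(l,round(r["confidence"],2),np.round(r["extent"]),np.round(np.median(P[m],0),3),np.round(np.percentile(P[m],[2,98],axis=0),3).tolist())
            if l=="board":np.save(n+"_m.npy",m)
cv2.imwrite("pics/a.png",ims[0]);cv2.imwrite("pics/b.png",ims[1])
E
```

```text
0.0 [0.28273197 0.55700248 0.40379081] [ 2.32767978e-01  9.72531707e-01 -9.88125284e-04 -4.13891057e-04] [ 0.27701935 -0.52700848  0.00696163] 0.1822
scene ['pixels', 'depth', 'fov_y', 'cx', 'cy', 'extrinsics'] None
board 0.81 [279. 200. 124.  59.] [0.629 0.079 0.019] [[0.444, -0.049, -0.001], [0.648, 0.224, 0.03]]
tub 0.8 [362. 176.  25.  34.] [0.499 0.287 0.04 ] [[0.347, 0.262, 0.0], [0.51, 0.33, 0.066]]
nozzle 0.61 [180. 194.  18.  41.] [ 0.586 -0.129  0.034] [[0.573, -0.147, -0.001], [0.596, -0.115, 0.093]]
scraper 0.84 [310. 242. 106.  29.] [0.714 0.177 0.003] [[0.663, 0.057, -0.001], [0.739, 0.246, 0.02]]
side ['pixels', 'depth', 'fov_y', 'cx', 'cy', 'extrinsics'] None
board 0.95 [203. 226. 144. 102.] [ 0.462 -0.03   0.019] [[0.437, -0.058, 0.001], [0.638, 0.206, 0.029]]
tub 0.8 [129. 175.  31.  36.] [0.47  0.27  0.043] [[0.448, 0.258, 0.005], [0.5, 0.308, 0.066]]
nozzle 0.72 [283. 259.  25.  45.] [ 0.567 -0.14   0.038] [[0.556, -0.151, 0.003], [0.582, -0.125, 0.094]]
scraper 0.84 [240. 173.  70.  36.] [0.705 0.175 0.003] [[0.658, 0.053, -0.001], [0.731, 0.243, 0.02]]
```

```bash
python3 - <<'E'
import cv2,numpy as np
a=cv2.imread("pics/a.png")[130:280,150:400];b=cv2.imread("pics/b.png")[130:300,90:320]
s=np.vstack([cv2.resize(a,(500,300),interpolation=2),cv2.resize(b,(500,300),interpolation=2)])
cv2.imwrite("pics/c.png",s)
from h import *
for n,I in(("scene","a"),("side","b")):
    P=np.load(n+".npy");im=cv2.imread(f"pics/{I}.png");hsv=cv2.cvtColor(im,cv2.COLOR_BGR2HSV)
    m=(P[...,2]>.0285)&(P[...,2]<.042)&(abs(P[...,0]-.54)<.14)&(abs(P[...,1]-.075)<.17)
    k,l,st,ce=cv2.connectedComponentsWithStats(m.astype(np.uint8),connectivity=4)
    for i in range(1,k):
        if st[i,4]>80:
            Q=P[l==i];r=cv2.minAreaRect((Q[:,:2]*1000).astype(np.float32));print(n,st[i],Q.mean(0).round(3),np.round(r[0],1),np.round(r[1],1),round(r[2],1))
    r=cv2.minAreaRect((P[m][:,:2]*1000).astype(np.float32));print(n,r)
    print(hsv[m].mean(0))
E
```

```text
scene [ 289  170   46   40 1327] [0.545 0.168 0.034] [530.1 167.3] [174.   78.3] 5.5
scene [ 255  172   42   41 1344] [0.554 0.086 0.035] [543.2  86. ] [164.6  79.5] 5.8
scene [ 220  174   39   41 1298] [0.563 0.004 0.033] [550.4   2.4] [169.1  81.6] 6.1
scene ((544.747314453125, 85.66158294677734), (186.66981506347656, 267.1160583496094), 5.836141109466553)
[ 10.19031056 183.42037267  62.38534161]
side [ 137  169  133   93 5988] [0.537 0.073 0.034] [542.6  88.6] [168.6 256. ] 5.6
side ((539.2781372070312, 82.45565795898438), (185.50323486328125, 269.4094543457031), 5.749757766723633)
[  8.44649869 138.14185209  53.63105366]
```

View pics/c.png

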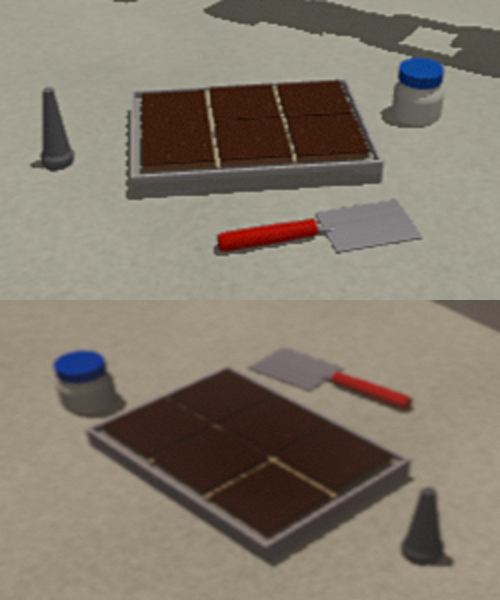

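The top view shows the board past the nozzle (left) and jar (right), with the six tiles in one block. The yaw is about +5.8° and the centre about (0.542, 0.084). Next I'll move over the board, close the fingers and refine with the wrist camera.

Emit:
step_arm(
  rows=[
    [0.0215,-0.0395,-0.004,0,0,2.73],
    [0.0215,-0.0395,-0.004,0,0,2.73],
    [0.0215,-0.0395,-0.004,0,0,2.73],
    [0.0215,-0.0395,-0.004,0,0,2.73],
    [0.0215,-0.0395,-0.004,0,0,2.73],
    [0.0215,-0.0395,-0.004,0,0,2.73],
    [0.0215,-0.0395,-0.004,0,0,2.73],
    [0.0215,-0.0395,-0.004,0,0,2.73],
    [0.0215,-0.0395,-0.004,0,0,2.73],
    [0.0215,-0.0395,-0.004,0,0,2.73],
    [0.0215,-0.0395,-0.004,0,0,2.73],
    [0.0215,-0.0395,-0.004,0,0,2.73],
  ],
  jaw=0,
)

```text
time: 2.0
position: [0.5416, 0.0819, 0.3568]
tool_rot: [-0.052, 0.999, 0.0, 0.0]
ft_force: [0.4, 0.1, 0.2]
grip_width: 0.0005
grip_force: 0.0
```

```bash
python3 - <<'E'
from h import *
camera("wrist");camera("wrist")
o=get_obs();c=camera("wrist");P=cloud(c,o)
x=R.from_quat(o["tool_rot"]).as_matrix()
print(o["time"],np.round(o["position"],4),np.degrees(np.arctan2(x[1,0],x[0,0])),x[:,2].round(4),o["ft_force"],o["grip_width"])
np.save("w.npy",P);cv2.imwrite("pics/w.png",c["pixels"])
m=(P[...,2]>.0285)&(P[...,2]<.042)&(abs(P[...,0]-.54)<.14)&(abs(P[...,1]-.084)<.17)
r=cv2.minAreaRect((P[m][:,:2]*1000).astype(np.float32));print(r)
m=(P[...,2]>.024)&(P[...,2]<.042)&(abs(P[...,0]-.54)<.14)&(abs(P[...,1]-.084)<.17)
r=cv2.minAreaRect((P[m][:,:2]*1000).astype(np.float32));print(r)
C=np.array(r[0])/1000;a=np.radians(5.8);ex=np.array([np.cos(a),np.sin(a)]);ey=np.array([-ex[1],ex[0]])
for i in range(6):
    p=C+ex*(-.0415 if i<3 else .0415)+ey*.083*(1-i%3)
    k=(np.hypot(P[...,0]-p[0],P[...,1]-p[1])<.03)
    print(i+1,p.round(4),k.sum(),np.median(P[k][:,2]).round(4) if k.any() else None)
E
```

```text
2.1 [0.5434 0.0797 0.3568] -174.39600371209815 [ 0.0033 -0.0014 -1.    ] [ 0.46928356  0.65704296 -0.77927803] 0.00044676808461420285
((541.646240234375, 82.99623107910156), (184.58277893066406, 268.1547546386719), 5.647557258605957)
((541.863525390625, 83.07838439941406), (185.62403869628906, 269.9681396484375), 5.521904945373535)
1 [0.4922 0.1615] 5459 0.0353
2 [0.5006 0.0789] 30582 0.2682
3 [ 0.509  -0.0037] 6819 0.2508
4 [0.5748 0.1698] 2273 0.035
5 [0.5832 0.0873] 1824 0.0359
6 [0.5915 0.0047] 2261 0.0359
```

View pics/w.png

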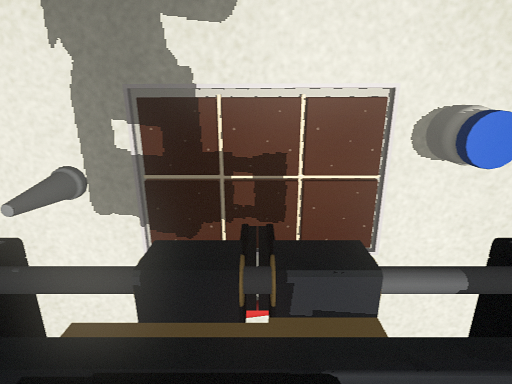

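The wrist view confirms the layout: 2×3 tiles, +x at the top of the image, nozzle on the left and jar on the right. The rectangle measures 185×270 mm as expected, centred at (0.542, 0.083), yaw 5.6°. I'll start above the robot-side edge of tile 2.

Emit:
step_arm(
  rows=[
    [-0.0163,-0.0016,-0.0327,0,0,0],
    [-0.0163,-0.0016,-0.0327,0,0,0],
    [-0.0163,-0.0016,-0.0327,0,0,0],
    [-0.0163,-0.0016,-0.0327,0,0,0],
    [0,0,0,0,0,0],
    [0,0,0,0,0,0],
  ],
)

```text
time: 2.9
position: [0.4767, 0.0774, 0.2269]
tool_rot: [-0.051, 0.999, -0.0, 0.001]
ft_force: [0.1, 0.4, 0.4]
grip_width: 0.0005
grip_force: 0.0
```

```bash
python3 -c "
from h import *
o=get_obs();print(o['time'],o['position'],o['ft_force'])"
```

```text
2.9 [0.47666686 0.07741461 0.22688001] [0.12289939 0.37655052 0.38290484]
```

Emit:
step_arm(
  rows=[
    [0,0,-0.003,0,0,0],
    [0,0,-0.002,0,0,0],
    [0,0,-0.001,0,0,0],
    [0,0,-0.001,0,0,0],
  ],
)

```text
time: 3.4
position: [0.4758, 0.0768, 0.219]
tool_rot: [-0.051, 0.999, -0.0, 0.0]
ft_force: [-0.1, 1.0, 0.9]
grip_width: 0.0001
grip_force: 0.0
```

Emit:
step_arm(
  rows=[
    [0,0,-0.001,0,0,0],
    [0,0,-0.001,0,0,0],
  ],
)

```text
time: 3.65
position: [0.4757, 0.0768, 0.2171]
tool_rot: [-0.051, 0.999, -0.0, -0.0]
ft_force: [-1.0, 0.7, 12.0]
grip_width: 0.0006
grip_force: 6.0
```

Emit:
step_arm(
  rows=[
    [0,0,-0.001,0,0,0],
    [0,0,0,0,0,0],
  ],
)

```text
time: 3.9
position: [0.4756, 0.0769, 0.2171]
tool_rot: [-0.051, 0.999, -0.0, 0.0]
ft_force: [-2.0, -0.5, 12.0]
grip_width: 0.0007
grip_force: 6.0
```

Emit:
step_arm(
  rows=[
    [0,0,0.01,0,0,0],
    [-0.004,0.0413,0,0,0,0],
    [-0.004,0.0413,0,0,0,0],
    [0,0,0,0,0,0],
    [0,0,-0.004,0,0,0],
    [0,0,-0.002,0,0,0],
    [0,0,-0.001,0,0,0],
    [0,0,-0.001,0,0,0],
  ],
)

```text
time: 4.9
position: [0.4678, 0.1589, 0.2178]
tool_rot: [-0.05, 0.999, -0.0, -0.0]
ft_force: [-0.1, -0.3, 0.2]
grip_width: 0.0004
grip_force: 0.0
```

Emit:
step_arm(
  rows=[
    [0,0,-0.0005,0,0,0],
    [0,0,-0.0005,0,0,0],
  ],
)

```text
time: 5.15
position: [0.4677, 0.1594, 0.2169]
tool_rot: [-0.051, 0.999, -0.0, 0.0]
ft_force: [0.4, 0.2, 0.3]
grip_width: 0.0002
grip_force: 0.0
```

Emit:
step_arm(
  rows=[
    [0,0,-0.0005,0,0,0],
    [0,0,-0.0005,0,0,0],
  ],
)

```text
time: 5.4
position: [0.4677, 0.1595, 0.2168]
tool_rot: [-0.051, 0.999, -0.0, 0.0]
ft_force: [-1.6, -1.9, 12.7]
grip_width: 0.0004
grip_force: 6.0
```

Emit:
step_arm(
  rows=[
    [0,0,-0.0005,0,0,0],
    [0,0,-0.0005,0,0,0],
  ],
)

```text
time: 5.65
position: [0.4676, 0.1595, 0.2167]
tool_rot: [-0.051, 0.999, -0.0, 0.0]
ft_force: [-3.2, -0.5, 19.9]
grip_width: 0.0006
grip_force: 10.3
```

Emit:
step_arm(
  rows=[
    [0,0,0.012,0,0,0],
    [0.004,-0.0413,0,0,0,0],
    [0.004,-0.0413,0,0,0,0],
    [0.004,-0.0413,0,0,0,0],
    [0.004,-0.0413,0,0,0,0],
    [0,0,0,0,0,0],
    [0,0,-0.006,0,0,0],
    [0,0,-0.002,0,0,0],
    [0,0,-0.001,0,0,0],
    [0,0,-0.0005,0,0,0],
    [0,0,-0.0005,0,0,0],
  ],
)

```text
time: 7.02
position: [0.4837, -0.0054, 0.217]
tool_rot: [-0.051, 0.999, -0.0, 0.0]
ft_force: [0.1, -0.6, 0.3]
grip_width: 0.0005
grip_force: 0.0
```

Emit:
step_arm(
  rows=[
    [0,0,-0.0005,0,0,0],
    [0,0,-0.0005,0,0,0],
  ],
)

```text
time: 7.28
position: [0.4837, -0.0057, 0.216]
tool_rot: [-0.051, 0.999, -0.0, 0.0]
ft_force: [0.4, -0.0, -0.1]
grip_width: 0.0001
grip_force: 0.0
```

Emit:
step_arm(
  rows=[
    [0,0,-0.0005,0,0,0],
    [0,0,-0.0005,0,0,0],
  ],
)

```text
time: 7.52
position: [0.4837, -0.0057, 0.2149]
tool_rot: [-0.051, 0.999, -0.0, -0.0]
ft_force: [0.2, 0.6, -0.6]
grip_width: 0.0005
grip_force: 0.0
```

Emit:
step_arm(
  rows=[
    [0,0,-0.0005,0,0,0],
    [0,0,-0.0005,0,0,0],
  ],
)

```text
time: 7.78
position: [0.4837, -0.0057, 0.2139]
tool_rot: [-0.051, 0.999, 0.0, -0.0]
ft_force: [-1.5, 0.0, 0.0]
grip_width: 0.0001
grip_force: 0.0
```

Emit:
step_arm(
  rows=[
    [0,0,-0.0005,0,0,0],
    [0,0,-0.0005,0,0,0],
  ],
)

```text
time: 8.02
position: [0.4836, -0.0057, 0.2137]
tool_rot: [-0.051, 0.999, -0.0, 0.0]
ft_force: [-1.1, 0.6, 11.3]
grip_width: -0.0
grip_force: 6.1
```

Emit:
step_arm(
  rows=[
    [0,0,-0.0005,0,0,0],
    [0,0,-0.0005,0,0,0],
  ],
)

```text
time: 8.28
position: [0.4836, -0.0057, 0.2136]
tool_rot: [-0.051, 0.999, -0.0, 0.0]
ft_force: [-3.3, -0.4, 21.3]
grip_width: 0.0005
grip_force: 10.6
```

Emit:
step_arm(
  rows=[
    [0,0,0.016,0,0,0],
    [0.0441,0.0043,0,0,0,0],
    [0.0441,0.0043,0,0,0,0],
    [0.0441,0.0043,0,0,0,0],
    [0,0,0,0,0,0],
    [0,0,-0.004,0,0,0],
    [0,0,-0.002,0,0,0],
    [0,0,-0.001,0,0,0],
    [0,0,-0.0005,0,0,0],
    [0,0,-0.0005,0,0,0],
  ],
)

```text
time: 9.52
position: [0.6159, 0.0071, 0.22]
tool_rot: [-0.051, 0.999, -0.0, 0.0]
ft_force: [-0.1, -0.8, -0.4]
grip_width: 0.0002
grip_force: 0.0
```

Emit:
step_arm(
  rows=[
    [0,0,-0.0005,0,0,0],
    [0,0,-0.0005,0,0,0],
  ],
)

```text
time: 9.78
position: [0.616, 0.0072, 0.219]
tool_rot: [-0.051, 0.999, -0.0, 0.0]
ft_force: [0.1, -0.2, -0.3]
grip_width: 0.0007
grip_force: 0.0
```

Emit:
step_arm(
  rows=[
    [0,0,-0.0005,0,0,0],
    [0,0,-0.0005,0,0,0],
  ],
)

```text
time: 10.02
position: [0.616, 0.0072, 0.2188]
tool_rot: [-0.051, 0.999, -0.0, 0.0]
ft_force: [-1.7, 0.1, 8.3]
grip_width: 0.0005
grip_force: 4.0
```

Emit:
step_arm(
  rows=[
    [0,0,-0.0005,0,0,0],
    [0,0,-0.0005,0,0,0],
  ],
)

```text
time: 10.28
position: [0.616, 0.0072, 0.2187]
tool_rot: [-0.051, 0.999, -0.0, 0.0]
ft_force: [-3.4, -0.7, 14.1]
grip_width: 0.0003
grip_force: 6.7
```

Emit:
step_arm(
  rows=[
    [0,0,0.011,0,0,0],
    [-0.004,0.0413,0,0,0,0],
    [-0.004,0.0413,0,0,0,0],
    [0,0,0,0,0,0],
    [0,0,-0.004,0,0,0],
    [0,0,-0.002,0,0,0],
    [0,0,-0.001,0,0,0],
    [0,0,-0.0005,0,0,0],
    [0,0,-0.0005,0,0,0],
  ],
)

```text
time: 11.4
position: [0.6081, 0.0894, 0.2199]
tool_rot: [-0.051, 0.999, -0.0, 0.0]
ft_force: [0.2, -0.8, -0.1]
grip_width: 0.0006
grip_force: 0.0
```

Emit:
step_arm(
  rows=[
    [0,0,-0.0005,0,0,0],
    [0,0,-0.0005,0,0,0],
  ],
)

```text
time: 11.65
position: [0.608, 0.0898, 0.219]
tool_rot: [-0.051, 0.999, 0.0, 0.0]
ft_force: [-0.3, 0.1, -0.2]
grip_width: 0.0003
grip_force: 0.0
```

Emit:
step_arm(
  rows=[
    [0,0,-0.0005,0,0,0],
    [0,0,-0.0005,0,0,0],
  ],
)

```text
time: 11.9
position: [0.608, 0.0898, 0.2188]
tool_rot: [-0.051, 0.999, -0.0, 0.0]
ft_force: [-2.2, 0.3, 7.5]
grip_width: 0.0003
grip_force: 4.0
```

Emit:
step_arm(
  rows=[
    [0,0,0.01,0,0,0],
    [-0.004,0.0413,0,0,0,0],
    [-0.004,0.0413,0,0,0,0],
    [0,0,0,0,0,0],
    [0,0,-0.004,0,0,0],
    [0,0,-0.002,0,0,0],
    [0,0,-0.001,0,0,0],
    [0,0,-0.0005,0,0,0],
    [0,0,-0.0005,0,0,0],
  ],
)

```text
time: 13.02
position: [0.6001, 0.172, 0.2199]
tool_rot: [-0.051, 0.999, -0.0, 0.0]
ft_force: [-0.7, 0.0, 0.9]
grip_width: 0.0005
grip_force: 0.0
```

Emit:
step_arm(
  rows=[
    [0,0,-0.0005,0,0,0],
    [0,0,-0.0005,0,0,0],
  ],
)

```text
time: 13.28
position: [0.6, 0.1724, 0.219]
tool_rot: [-0.051, 0.999, 0.0, 0.0]
ft_force: [-0.3, 0.1, 0.2]
grip_width: 0.0006
grip_force: 0.0
```

Emit:
step_arm(
  rows=[
    [0,0,-0.0005,0,0,0],
    [0,0,-0.0005,0,0,0],
  ],
)

```text
time: 13.52
position: [0.6, 0.1724, 0.218]
tool_rot: [-0.051, 0.999, 0.0, 0.0]
ft_force: [0.3, 0.2, 1.2]
grip_width: 0.0003
grip_force: 0.7
```

Emit:
step_arm(
  rows=[
    [0,0,-0.0005,0,0,0],
    [0,0,-0.0005,0,0,0],
  ],
)

```text
time: 13.78
position: [0.6002, 0.1724, 0.2173]
tool_rot: [-0.051, 0.999, 0.0, 0.0]
ft_force: [-0.1, 0.7, 1.5]
grip_width: 0.0005
grip_force: 1.4
```

Emit:
step_arm(
  rows=[
    [0,0,-0.0005,0,0,0],
    [0,0,-0.0005,0,0,0],
    [0,0,-0.0005,0,0,0],
    [0,0,-0.0005,0,0,0],
  ],
)

```text
time: 14.28
position: [0.6007, 0.1725, 0.2154]
tool_rot: [-0.051, 0.999, 0.0, 0.001]
ft_force: [2.7, 0.8, 5.6]
grip_width: 0.0
grip_force: 3.0
```

```bash
python3 -c "
from h import *
o=get_obs();print(o['time'],o['position'],o['ft_force'],o['grip_force'])"
```

```text
14.275 [0.60067029 0.17245698 0.21540302] [2.70501388 0.83367049 5.64766691] 2.978581171191763
```

Tile 4 tips: it sinks under 1–5 N, while the others were rigid at 8–20 N. Now I'll press it at its middle.

Emit:
step_arm(
  rows=[
    [0,0,0.014,0,0,0],
    [-0.0249,-0.0025,0,0,0,0],
    [0,0,0,0,0,0],
    [0,0,-0.006,0,0,0],
    [0,0,-0.002,0,0,0],
    [0,0,-0.001,0,0,0],
    [0,0,-0.001,0,0,0],
  ],
)

```text
time: 15.15
position: [0.5754, 0.1699, 0.219]
tool_rot: [-0.051, 0.999, -0.0, 0.0]
ft_force: [-0.4, -0.9, 4.4]
grip_width: 0.0003
grip_force: 2.3
```

Emit:
step_arm(
  rows=[
    [0,0,-0.0005,0,0,0],
    [0,0,-0.0005,0,0,0],
  ],
)

```text
time: 15.4
position: [0.5752, 0.1699, 0.2187]
tool_rot: [-0.051, 0.999, -0.0, 0.0]
ft_force: [-1.5, -0.5, 7.0]
grip_width: 0.0003
grip_force: 3.4
```

Emit:
step_arm(
  rows=[
    [0,0,-0.0005,0,0,0],
    [0,0,-0.0005,0,0,0],
  ],
)

```text
time: 15.65
position: [0.5747, 0.1698, 0.2179]
tool_rot: [-0.051, 0.999, -0.0, -0.001]
ft_force: [-2.6, -0.3, 8.6]
grip_width: 0.0001
grip_force: 4.1
```

Emit:
step_arm(
  rows=[
    [0,0,-0.0005,0,0,0],
    [0,0,-0.0005,0,0,0],
  ],
)

```text
time: 15.9
position: [0.5746, 0.1698, 0.2169]
tool_rot: [-0.051, 0.999, -0.0, -0.001]
ft_force: [-2.9, -1.5, 8.7]
grip_width: 0.0004
grip_force: 4.2
```

Sinking at about 9 N; continuing.

Emit:
step_arm(
  rows=[
    [0,0,-0.0005,0,0,0],
    [0,0,-0.0005,0,0,0],
  ],
)

```text
time: 16.15
position: [0.5746, 0.1698, 0.2159]
tool_rot: [-0.051, 0.999, -0.0, -0.001]
ft_force: [-2.8, -1.2, 8.8]
grip_width: 0.0003
grip_force: 4.2
```

Emit:
step_arm(
  rows=[
    [0,0,-0.0005,0,0,0],
    [0,0,-0.0005,0,0,0],
  ],
)

```text
time: 16.4
position: [0.5745, 0.1698, 0.215]
tool_rot: [-0.051, 0.999, -0.0, -0.001]
ft_force: [-2.5, -1.1, 8.4]
grip_width: -0.0
grip_force: 4.2
```

Emit:
step_arm(
  rows=[
    [0,0,-0.0005,0,0,0],
    [0,0,-0.0005,0,0,0],
  ],
)

```text
time: 16.65
position: [0.5745, 0.1698, 0.2139]
tool_rot: [-0.051, 0.999, -0.0, -0.001]
ft_force: [-2.8, -0.6, 8.6]
grip_width: 0.0006
grip_force: 4.2
```

Emit:
step_arm(
  rows=[
    [0,0,-0.0005,0,0,0],
    [0,0,-0.0005,0,0,0],
  ],
)

```text
time: 16.9
position: [0.5744, 0.1698, 0.2129]
tool_rot: [-0.051, 0.999, -0.0, -0.001]
ft_force: [-3.4, -1.2, 10.5]
grip_width: 0.0004
grip_force: 4.7
```

Emit:
step_arm(
  rows=[
    [0,0,-0.0005,0,0,0],
    [0,0,-0.0005,0,0,0],
  ],
)

```text
time: 17.15
position: [0.5744, 0.1698, 0.2125]
tool_rot: [-0.051, 0.999, -0.0, -0.001]
ft_force: [-4.4, -1.0, 13.6]
grip_width: 0.0004
grip_force: 7.2
```

Emit:
step_arm(
  rows=[
    [0,0,-0.0005,0,0,0],
    [0,0,-0.0005,0,0,0],
  ],
)

```text
time: 17.4
position: [0.5744, 0.1698, 0.2123]
tool_rot: [-0.051, 0.999, -0.0, -0.001]
ft_force: [-6.2, -1.4, 19.4]
grip_width: 0.0006
grip_force: 9.7
```

Emit:
step_arm(
  rows=[
    [0,0,-0.0005,0,0,0],
    [0,0,0,0,0,0],
  ],
)

```text
time: 17.65
position: [0.5743, 0.1698, 0.2123]
tool_rot: [-0.051, 0.999, -0.0, -0.001]
ft_force: [-5.7, -1.1, 19.8]
grip_width: 0.0005
grip_force: 9.8
```

The tile stops hard at tip height 0.030, which is board face plus tile thickness, so it is home. I'll withdraw and check that it is level.

Emit:
step_arm(
  rows=[
    [0,0,0.01,0,0,0],
    [0,0,0.04,0,0,0],
    [-0.02,-0.02,0.05,0,0,0],
    [-0.04,-0.03,0.05,0,0,0],
    [-0.04,-0.03,0.02,0,0,0],
    [0,0,0,0,0,0],
    [0,0,0,0,0,0],
  ],
)

```text
time: 18.52
position: [0.4804, 0.0934, 0.3738]
tool_rot: [-0.051, 0.999, 0.0, 0.001]
ft_force: [0.4, 0.3, 0.4]
grip_width: 0.0004
grip_force: 0.0
```

```bash
python3 - <<'E'
from h import *
o=get_obs();c=camera("wrist");P=cloud(c,o);print(o["time"],o["position"],o["ft_force"])
a=np.radians(5.6);ex=np.array([np.cos(a),np.sin(a)]);ey=np.array([-ex[1],ex[0]]);C=np.array([.5418,.083])
D=P[...,:2]-C;X=D@ex;Y=D@ey
for i in range(6):
    x,y=X-(-.0415 if i<3 else .0415),Y-.083*(1-i%3)
    k=(abs(x)<.034)&(abs(y)<.034)&(P[...,2]>.02)&(P[...,2]<.05)
    if k.sum()>50:
        s=np.linalg.lstsq(np.c_[x[k],y[k],np.ones(k.sum())],P[k][:,2],rcond=None)[0];print(i+1,k.sum(),s.round(4))
for l in ["tub","nozzle","scraper"]:
    for r in cut_out(l,"wrist")[:1]: print(l,np.median(P[r["region"]],0).round(3))
E
```

```text
18.525 [0.48038471 0.09335983 0.37379981] [0.43356408 0.30262092 0.44123772]
1 3555 [0.0003 0.0012 0.0341]
2 3569 [-0.0013  0.0003  0.0343]
3 3502 [0.0004 0.     0.0309]
4 542 [-0.0021  0.0028  0.0295]
5 198 [-0.0178  0.001   0.0353]
6 539 [-0.0025 -0.0015  0.0358]
tub [0.474 0.275 0.064]
nozzle [ 0.57  -0.126  0.039]
scraper [0.463 0.074 0.022]
```

Tile 4 is level (slope about 0.002) and its top is at 0.0295, so it is home. The arm is clear and still.

```bash
python3 -c "
from rig import hand_in
print(hand_in())"
```

```text
the job is handed in; nothing more can be done
None
```

The loose tile was at place 4 (far row, +y): it tipped under light edge pressing while the other five stayed rigid, and I pressed it at its middle until it was home and level, withdrew the hand and handed the job in at about 18.5 s of the 51 s.

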